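Index the hitch rig and uncouple its tongue

ROBOT

A 6-joint arm with a two-finger parallel gripper is mounted at the origin on the work surface. World frame = base frame: x ahead of the robot, y to its left, z up, the work surface at z = 0. Lengths are in m, angles in rad, forces in N, time in s.
With the tool pointing down it reaches from about 0.25 to 0.8 m from the base axis. Payload 3.9 kg.
Tool frame: the origin (TCP) lies at the very end of the fingers, on their centre line; the grasp point (between the pads) lies 19 mm behind it; z points along the fingers, y is the line along which they close (so a half turn about z gives the same grasp; the last joint's range is limited). The gripper opens to 85 mm and grips with 20 to 120 N. Pads are 22 mm wide; open, the fingers measure 114 mm over their backs; the gripper's body (76 mm by 85 mm) begins 54 mm behind the grasp point. The pads swing forward as they close: fully open they stand 13 mm farther back than shut.
Start: joints at [-1.275, 0.26, -0.138, 1.173, 0, 1.571], TCP at [0.153, -0.502, 0.231] pointing down, gripper open.
Joint ranges: [-2.78, 2.78], [-0.83, 1.72], [-1.28, 1.37], [-1.9, 2.12], [-1.57, 1.48], [-3.14, 3.14]. Speed limits (rad/s): [2.57, 2.57, 3.14, 3.14, 3.14, 3.14].

INTERFACE

Orientations are given as a rotation vector (axis times angle).
In Python, from cell import env, hand, solver, eyes, close_job, find_in, silhouettes, mark_of gives the robot as it stands. Calls block until the motion is done:
- env.goto(position, orientation): joint-space move of the TCP to a pose.
- env.servo_line(position, attitude=None, speed=0.15, force_limit=None): straight line of the TCP; attitude=None keeps the orientation; speed is the mean speed in m/s. With force_limit (N) it stops when the force on the tool has changed by that much, and returns True; else False.
- env.goto_joints(angles): joint-space move.
- hand.gripper_to(opening): finger opening in m; the grip force is fixed at half the most; returns when the fingers have stopped.
- env.pause(seconds).
- solver.solve_ik(position, orientation): joint angles nearest the present ones, or None.
- env.observe(): the state.
- eyes.snapshot(name): name is "scene" or "top" or "wrist"; returns the picture (480x640x3 uint8, blue, green, red); there is no depth.
- eyes.camera_info(name): a dict with "vfov" (degrees; the focal length in pixels is half the picture's height over the tangent of half this angle, whatever the lens; pixels are square), "cx", "cy" (the principal point, pixels), "k1" (the pictures are not rectified: a ray, as slopes to the right and down, at radius r is drawn at 1 + k1 r^2 times it, then the intrinsics apply), "position" and "rotation" of the camera in the world; the wrist camera has in their place "mount" (4x4, takes a point from camera to tool coordinates, whose origin is the TCP and whose axes are the flange's). Camera axes: x right, y down, z forward; pixel columns grow to the right and rows downward; lengths in m; the calibration is good to about 2 mm. A picture is of the moment at which its call begins: read the wrist's pose just before it. camera_info takes no time and is no camera call.
A pose or a line that the arm cannot do raises env.PlanningError and nothing moves.
- close_job(): hands the job in; it is judged then, once.
Trained networks look in the newest picture that a camera, given by its name, has taken for a name from the list of things; names that differ only in an ending like _2 or _b are one class to them, and where a whole thing is asked for, a point or a joint stands for the part that bears it (a point fixed in the world has none). Each returns a list of dicts, best first, with "confidence" (0 to 1); they miss things now and then, are a little off and sometimes report something else, mostly with a low value. They report only what shows in the picture. A call takes as long as a camera call.
- find_in(camera, name): "xy" ([column, row] in pixels, amid what is visible of it).
- silhouettes(camera, name): "pixels" (480x640 bool, what is visible of it) and "xy" ([column, row] in pixels, amid what is visible of it).
- mark_of(camera, name): "xy" ([column, row] in pixels: a listed point, or the origin of a listed thing).
The state is a dict: "time_s": time; "q": joint angles; "joint_vel": joint speeds; "tau": joint torques, N m; "eef_pos": TCP position; "tool_rot": TCP orientation; "wrist_force": force on the tool from outside, world axes, zero at the start; "wrist_torque": the same for the moment, N m; "grip_width": finger opening in m; "grasp_force": force on a finger pad.
Only numpy, scipy, OpenCV 4.12 (cv2) and the standard library are available. Lean on these libraries where they do the work, as an engineer would, in place of code of your own. Each camera call takes 0.05 s, during which the arm holds its last target. There are 200 camera calls.

TASK

On the welding table, turn the round index table by its upright black handle clockwise (seen from above) until its spring detent clicks in and it stays there, and let go of the handle. Then take the steel pull tab of the hitch latch, pull it sideways away from the socket against its spring, and with the latch pulled lift the tongue about 60 mm off the ball by the tab. Finish while still gripping and holding the tongue raised and still, with the index table still in its detent; leave the loose things around it where they lie.

Things in the scene. Friction and masses are not known exactly. Their poses are not given: they have to be found in the camera images.
- table_axis (a point): Point on the vertical axis of the index table, at the top face of its disc, 44 mm above the work surface. The index table is a fixed grey base with a dark steel disc (350 mm across) turning on it; the sprung detent roller stands in a block at its rim, 40 degrees anticlockwise of x. This frame belongs to the fixed base: z up; x is the direction in which the tongue points (from pivot to ball) once the disc is in its detent.
- turntable (a joint): Angle of the disc, rad: 0 in the detent, positive anticlockwise from above, starts at 0.6 to 1.2. About 0.15 N m of friction; near 0 a spring roller on the base must ride over a steel lug on the rim (crest at 0.065, about 1 N m), then drops between two lugs and centres the disc. The other lug's crest is at -0.065; end stops at -0.35 and 1.35.
- turn_handle (a point): Centre of the grip zone of the turning handle: an upright black round post, diameter 26 mm, standing on the disc 130 mm from its axis, from 50 to 110 mm above the work surface; this point is on its axis at 88 mm. In the detent it lies on the +y side of table_axis. It does not spin by itself; a gripper can slip round it.
- hitch_ball (a point): Centre of the 50 mm steel tow ball, on the axis of the disc, 105 mm above the work surface. Its frame turns with the disc: x points along the tongue from pivot to ball, y horizontal, z up. The ball has a flat shoulder below, under which the latch bolt catches.
- tongue_pivot (a point): Centre of the level pin on which the tongue swings up and down, in the two-cheek drum frame on the disc, 150 mm from the ball centre, at the same height (105 mm). Its frame turns with the disc, as that of hitch_ball; the pin lies along y.
- tongue (a joint): Angle of the tongue, rad: 0 coupled and level, positive raised, stop at 0.75. A 40 mm square steel tube ending in a round dark socket (68 mm across, top 138 mm above the work surface) that sits over the ball; 0.5 to 1 kg, falls back when let go. With the latch in it rises no more than about 0.02; 60 mm of lift at the socket is 0.41 rad.
- socket (a point): Centre of the socket on the tongue, 150 mm from the pivot; coincides with the ball centre while coupled. Frame of the tongue: x along it, y along the pivot pin.
- latch (a joint): Travel of the latch bolt, m: 0 in (locked, spring rest), positive pulled out towards -y of socket, stop at 0.018. From 0.010 on it clears the ball. The spring pulls back with 4 N at 0 and 8.5 N at 0.018.
- latch_tab (a point): Centre of the grip zone of the latch's upright flat steel pull tab: 14 mm thick along y, 24 mm wide along x, top 162 mm above the work surface when coupled; this point is 21 mm below the top, mid-plane. It stands 85 mm to the -y side of the ball centre, 44 mm clear of the socket, and moves with latch and tongue (axes as socket); it tilts with the tongue about y.
- offcut: Loose bystander: piece of 40 mm square steel tube, 150 mm long, lying beside the index table; origin at the centre of its underside.
- weld_square: Loose bystander: L-shaped dark welding square, legs 80 mm, 14 mm thick, beside the index table.
- spanner: Loose bystander: spanner, 170 mm long, lying at the right, nearer the robot.
- tin: Loose bystander: small metal jar, 60 mm across, 65 mm tall, beside the index table.
- spray_can: Loose bystander: spray can, 64 mm across, 190 mm tall, at the right.
- bush: Loose bystander: aluminium bush, 48 mm across, 50 mm tall, at the left.

How it is judged:
On the way, in this order (a step that is already met when the one before it is completed fails the run):
1. the index table rests in its detent with the handle let go and the tongue still coupled (value of joint turntable between -0.04 and 0.04 rad and contact force between the fingers and turntable below 0.5 N and value of joint tongue below 0.06 rad), for 0.3 s.
2. the latch is pulled clear of the ball (value of joint latch above 0.01 m), for 0.1 s.
3. the tongue is lifted clear of the ball (value of joint tongue above 0.32 rad), for 0.2 s.
At the end, for the whole second after the job is handed in: The fingers grip the latch tab (over 3 N) and hold the tongue at more than 0.32 rad (socket about 47 mm or more above its seat, clear of the ball), still (under 0.1 rad/s), with the index table within 0.04 rad of its detent; the program ends while holding it so (value of joint tongue above 0.32 rad and value of joint turntable between -0.04 and 0.04 rad and velocity of joint tongue between -0.1 and 0.1 rad/s and contact force between the fingers and latch above 3 N); the arm keeps its last pose, push and grip.
It fails at once if a loose thing on the table is moved by more than 30 mm (distance of any of offcut, weld_square, spanner, tin, spray_can, bush from where it was at the start of the episode above 0.03 m).
It also fails if it takes over 46 s, if anything falls off the work surface, if the arm or the gripper's body presses on something with over 40 N, if the wrist force passes 120 N, or if a joint passes its speed limit or range.

## Working session

There is one attempt and no reset: what is moved stays moved. The work goes in short steps, each a Python script; the robot and the scene stay as the last script left them, time stands still between calls to the robot, and variables do not carry over. Pictures are saved under pics/ and viewed, at most 10 in all, crops included, and the job is handed in when it is done.

```bash
mkdir -p pics; ls; cat > h.py <<'E'
import numpy as np, cv2
from scipy.spatial.transform import Rotation as R
from cell import env, hand, solver, eyes, close_job, find_in, silhouettes, mark_of
def cam(name, st=None):
    c=eyes.camera_info(name); f=240/np.tan(np.radians(c["vfov"])/2)
    if "mount" in c:
        st=st or env.observe(); T=np.eye(4); T[:3,:3]=R.from_rotvec(st["tool_rot"]).as_matrix(); T[:3,3]=st["eef_pos"]
        T=T@np.array(c["mount"]); return f,c,T[:3,3],T[:3,:3]
    r=np.array(c["rotation"],float)
    Rm=r if r.shape==(3,3) else R.from_rotvec(r).as_matrix()
    return f,c,np.array(c["position"],float),Rm
def ray(C,xy):
    f,c,p,Rm=C; d=np.array([(xy[0]-c["cx"])/f,(xy[1]-c["cy"])/f]); u=d.copy()
    for _ in range(20): u=d/(1+c["k1"]*(u@u))
    v=Rm@np.array([u[0],u[1],1]); return p,v/np.linalg.norm(v)
def atz(C,xy,z):
    p,v=ray(C,xy); return p+v*(z-p[2])/v[2]
def tri(obs):
    A=np.zeros((3,3));b=np.zeros(3)
    for C,xy in obs:
        p,v=ray(C,xy);M=np.eye(3)-np.outer(v,v);A+=M;b+=M@p
    return np.linalg.solve(A,b)
def down(yaw):  # tool z down, tool y axis at heading yaw
    y=np.array([np.cos(yaw),np.sin(yaw),0]);z=np.array([0,0,-1.]);x=np.cross(y,z)
    return R.from_matrix(np.c_[x,y,z]).as_rotvec()
E
python3 - <<'E'
from h import *
Z=dict(table_axis=.044,turn_handle=.088,hitch_ball=.105,tongue_pivot=.105,socket=.105,latch_tab=.141,offcut=0,weld_square=0,spanner=0,tin=0,spray_can=0,bush=0)
Cs={}
for n in("top","scene"):
    im=eyes.snapshot(n); cv2.imwrite(f"pics/{n}0.png",im); Cs[n]=cam(n); print(n,Cs[n][2],Cs[n][1])
ob={}
for k,z in Z.items():
    l=[]
    for n in Cs:
        m=mark_of(n,k)
        if m: print(k,n,np.round(m[0]["xy"]),round(m[0]["confidence"],2),atz(Cs[n],m[0]["xy"],z).round(3)); l.append((Cs[n],m[0]["xy"]))
    if len(l)==2: print("   tri",tri(l).round(3))
print(env.observe())
E
```

```text
pics
top [ 0.35323384 -0.022334    1.69121797] {'vfov': 42.01845894183867, 'cx': 322.6250232912206, 'cy': 229.31131833860385, 'k1': -0.15045948271641102, 'position': array([ 0.35323384, -0.022334  ,  1.69121797]), 'rotation': array([-2.15108636,  2.20241807, -0.1295304 ])}
scene [1.49586321 0.44161971 1.11369595] {'vfov': 47.9039627251842, 'cx': 317.07285858044827, 'cy': 232.3983987045934, 'k1': -0.010645607056430044, 'position': array([1.49586321, 0.44161971, 1.11369595]), 'rotation': array([-1.32540682, -2.1628695 ,  0.9460489 ])}
table_axis top [256. 205.] 0.7 [0.591 0.125 0.044]
table_axis scene [359. 289.] 0.95 [0.593 0.122 0.044]
   tri [0.592 0.123 0.043]
turn_handle top [222. 239.] 0.6 [0.499 0.209 0.088]
turn_handle scene [411. 266.] 0.97 [0.493 0.226 0.088]
   tri [0.496 0.218 0.088]
hitch_ball top [252. 200.] 0.67 [0.594 0.129 0.105]
hitch_ball scene [364. 272.] 0.91 [0.585 0.128 0.105]
   tri [0.592 0.13  0.113]
tongue_pivot top [297. 238.] 0.97 [0.494 0.015 0.105]
tongue_pivot scene [340. 233.] 0.81 [0.477 0.011 0.105]
   tri [0.492 0.016 0.12 ]
socket top [254. 198.] 0.
[... 952 characters left out ...]
me_s': 1.3, 'q': array([-1.27500835e+00,  2.59979514e-01, -1.38126446e-01,  1.17272588e+00,
       -4.25434615e-06,  1.57078116e+00]), 'joint_vel': array([-1.15174982e-04, -4.08593552e-04, -6.35625455e-05, -5.84705754e-04,
        1.07786295e-03,  3.60740760e-04]), 'tau': array([-6.38981728e-04, -4.05615842e+01,  2.54233861e+01,  1.37394924e-03,
       -7.28182886e-05,  3.79427860e-06]), 'eef_pos': array([ 0.15302264, -0.50216746,  0.23130504]), 'tool_rot': array([-3.10726015e+00, -4.62949252e-01,  1.48295174e-05]), 'wrist_force': array([1.09711678, 0.61993916, 0.01199877]), 'wrist_torque': array([ 0.01398707, -0.02527129, -0.00081035]), 'grasp_force': 0.0, 'grip_width': 0.08566294612964916}
```

```bash
python3 - <<'E'
import cv2,numpy as np
a=cv2.resize(cv2.imread("pics/top0.png")[110:310,120:400],None,fx=2.8,fy=2.8,interpolation=cv2.INTER_CUBIC)
cv2.imwrite("pics/a.png",a)
b=cv2.resize(cv2.imread("pics/scene0.png")[180:360,240:520],None,fx=2.8,fy=2.8,interpolation=cv2.INTER_CUBIC)
cv2.imwrite("pics/b.png",b)
E
```

```text
(no output)
```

View pics/a.png

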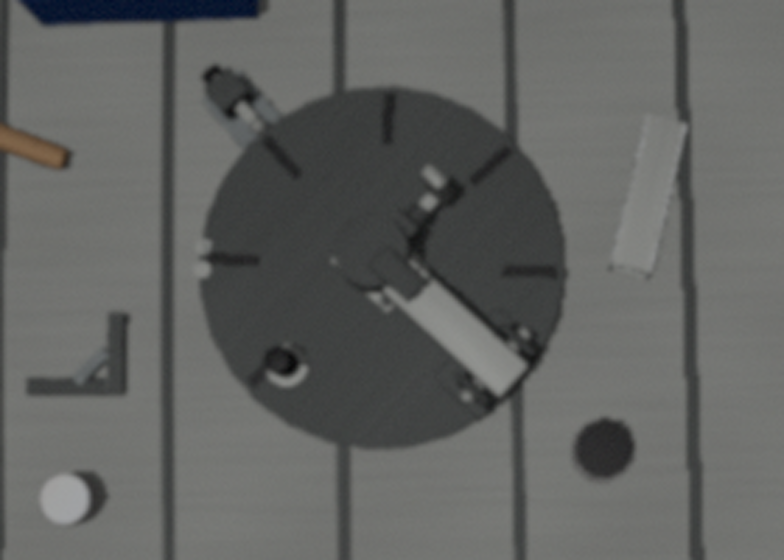

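View pics/b.png

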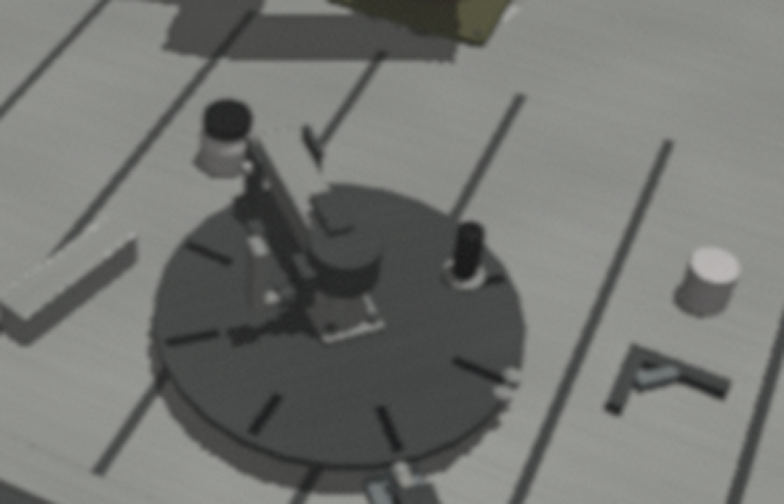

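```bash
python3 - <<'E'
from h import *
C=cam("top"); ax=np.array([.592,.1245])
g=lambda x,y:(x/2.8+120,y/2.8+110)
for n,p in dict(lug1=(203,244),lug2=(202,270),roller=(252,117),blockend=(212,73),mark=(280,155)).items():
    w=atz(C,g(*p),.044)[:2]; d=w-ax; print(n,w.round(3),np.linalg.norm(d).round(3),np.degrees(np.arctan2(d[1],d[0])).round(1))
print("disc c",atz(C,g(384,267),.044))
q0=env.observe()["q"]
for yaw in (48,228,-132,0,180,90,-90):
    for p in ([.497,.214,.25],[.497,.214,.069],[.592,.255,.069],[.592,.04,.122],[.56,.04,.19]):
        s=solver.solve_ik(p,down(np.radians(yaw))); print(yaw,p,None if s is None else np.round(s,2))
p=[.497,.214,.24]
yaw=48 if solver.solve_ik(p,down(np.radians(48)))is not None else 228
env.goto(p,down(np.radians(yaw)))
st=env.observe();print(st["eef_pos"],st["time_s"])
im=eyes.snapshot("wrist");cv2.imwrite("pics/w0.png",im)
W=cam("wrist",st)
for k,z in (("turn_handle",.088),("hitch_ball",.105),("tongue_pivot",.105),("table_axis",.044),("latch_tab",.141)):
    for m in mark_of("wrist",k)[:2]: print(k,m["xy"],round(m["confidence"],2),atz(W,m["xy"],z).round(3))
E
```

```text
lug1 [0.616 0.294] 0.171 81.9
lug2 [0.591 0.295] 0.17 90.4
roller [0.739 0.246] 0.191 39.7
blockend [0.783 0.285] 0.25 40.1
mark [0.701 0.219] 0.144 41.1
disc c [0.58966503 0.12053775 0.044     ]
48 [0.497, 0.214, 0.25] [ 0.41  0.28 -0.06  1.23  0.    1.14]
48 [0.497, 0.214, 0.069] [ 0.41  0.41 -0.37  0.79  0.    1.14]
48 [0.592, 0.255, 0.069] [ 0.41  0.56 -0.1   0.91  0.    1.14]
48 [0.592, 0.04, 0.122] [ 0.07  0.44 -0.16  0.97  0.    0.8 ]
48 [0.56, 0.04, 0.19] [ 0.07  0.34 -0.13  1.1   0.    0.8 ]
228 [0.497, 0.214, 0.25] [ 0.41  0.28 -0.06  1.23  0.   -2.  ]
228 [0.497, 0.214, 0.069] [ 0.41  0.41 -0.37  0.79  0.   -2.  ]
228 [0.592, 0.255, 0.069] [ 0.41  0.56 -0.1   0.91  0.   -2.  ]
228 [0.592, 0.04, 0.122] [ 0.07  0.44 -0.16  0.97  0.   -2.34]
228 [0.56, 0.04, 0.19] [ 0.07  0.34 -0.13  1.1   0.   -2.34]
-132 [0.497, 0.214, 0.25] [ 0.41  0.28 -0.06  1.23  0.   -2.  ]
-132 [0.497, 0.214, 0.069] [ 0.41  0.41 -0.37  0.79  0.   -2.  ]
-132 [0.592, 0.255, 0.069] [ 0.41  0.56 -0.1   0.91  0.   -2.  ]
-132 [0.592, 0.04, 0.122] [ 0.07  0.44 -0.16  0.97  0.   -2.34]
-132 [0.56, 0.04, 0.1
[... 780 characters left out ...]
0.41]
90 [0.592, 0.255, 0.069] [ 0.41  0.56 -0.1   0.91  0.    0.41]
90 [0.592, 0.04, 0.122] [ 0.07  0.44 -0.16  0.97  0.    0.07]
90 [0.56, 0.04, 0.19] [ 0.07  0.34 -0.13  1.1   0.    0.07]
-90 [0.497, 0.214, 0.25] [ 0.41  0.28 -0.06  1.23  0.   -2.74]
-90 [0.497, 0.214, 0.069] [ 0.41  0.41 -0.37  0.79  0.   -2.74]
-90 [0.592, 0.255, 0.069] [ 0.41  0.56 -0.1   0.91  0.   -2.73]
-90 [0.592, 0.04, 0.122] [ 0.07  0.44 -0.16  0.97  0.   -3.07]
-90 [0.56, 0.04, 0.19] [ 0.07  0.34 -0.13  1.1   0.   -3.07]
[0.49729853 0.21324002 0.24000573] 4.1
turn_handle [326.7, 221.9] 0.59 [0.497 0.216 0.088]
tongue_pivot [138.2, 380.0] 0.82 [0.49  0.017 0.105]
table_axis [320.5, 344.9] 0.78 [0.592 0.124 0.044]
```

View pics/w0.png

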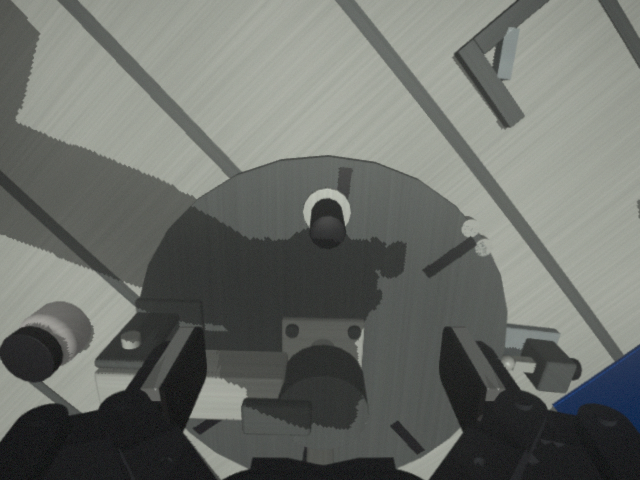

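```bash
python3 - <<'E'
from h import *
ax=np.array([.592,.124]); a0=np.radians(136.2); r=.1305
P=lambda a:[ax[0]+r*np.cos(a),ax[1]+r*np.sin(a),.068]
env.servo_line(P(a0),down(a0-np.pi/2),speed=.15,force_limit=25)
hand.gripper_to(0.0); s=env.observe(); print(s["grip_width"],s["grasp_force"],s["eef_pos"],s["wrist_force"].round(1),s["time_s"])
for a in np.radians([124,112,101,96,93,91,89.7]):
    env.servo_line(P(a),down(a-np.pi/2),speed=.08 if a<1.75 else .12)
    s=env.observe(); print(round(np.degrees(a),1),s["wrist_force"].round(1),s["wrist_torque"].round(2),s["grip_width"].round(4))
hand.gripper_to(.085)
p=P(np.pi/2); p[2]=.2; env.servo_line(p,speed=.2)
s=env.observe(); print(s["time_s"],s["eef_pos"])
im=eyes.snapshot("wrist");cv2.imwrite("pics/w1.png",im);W=cam("wrist",s)
for k,z in (("turn_handle",.088),("tongue_pivot",.105),("table_axis",.044)):
    for m in mark_of("wrist",k)[:1]: print(k,m["xy"],round(m["confidence"],2),atz(W,m["xy"],z).round(4))
im=eyes.snapshot("top");C=cam("top")
cv2.imwrite("pics/t1.png",cv2.resize(im[110:310,120:400],None,fx=2.8,fy=2.8,interpolation=cv2.INTER_CUBIC))
for k,z in (("turn_handle",.088),("tongue_pivot",.105),("table_axis",.044),("latch_tab",.141),("socket",.105)):
    for m in mark_of("top",k)[:1]: print(k,m["xy"],round(m["confidence"],2),atz(C,m["xy"],z).round(4))
E
```

```text
0.02496432695839303 58.92990231513977 [0.49861078 0.2150458  0.06873134] [0.4 2.1 4.6] 6.2833Traceback (most recent call last):
  File "<stdin>", line 8, in <module>
AttributeError: 'float' object has no attribute 'round'
```

Print bug only; the handle is gripped and the first arc step (124°) is done. Continue.

```bash
python3 - <<'E'
from h import *
ax=np.array([.592,.124]); r=.1305
P=lambda a:[ax[0]+r*np.cos(a),ax[1]+r*np.sin(a),.068]
for a in np.radians([112,101,96,93,91,89.7]):
    env.servo_line(P(a),down(a-np.pi/2),speed=.08 if a<1.75 else .12)
    s=env.observe(); print(round(np.degrees(a),1),s["wrist_force"].round(1),s["wrist_torque"].round(2),s["grip_width"])
hand.gripper_to(.085)
p=P(np.pi/2); p[2]=.2; env.servo_line(p,speed=.2)
s=env.observe(); print(s["time_s"],s["eef_pos"])
im=eyes.snapshot("wrist");cv2.imwrite("pics/w1.png",im);W=cam("wrist",s)
for k,z in (("turn_handle",.088),("tongue_pivot",.105),("table_axis",.044)):
    for m in mark_of("wrist",k)[:1]: print(k,m["xy"],round(m["confidence"],2),atz(W,m["xy"],z).round(4))
im=eyes.snapshot("top");C=cam("top")
cv2.imwrite("pics/t1.png",cv2.resize(im[110:310,120:400],None,fx=2.8,fy=2.8,interpolation=cv2.INTER_CUBIC))
for k,z in (("turn_handle",.088),("tongue_pivot",.105),("table_axis",.044),("latch_tab",.141),("socket",.105)):
    for m in mark_of("top",k)[:1]: print(k,m["xy"],round(m["confidence"],2),atz(C,m["xy"],z).round(4))
E
```

```text
112.0 [-1.1  3.8  7.3] [0.55 0.29 0.14] 0.024563455137350376
101.0 [-0.7  2.9  6. ] [0.21 0.25 0.19] 0.02440424036269327
96.0 [-5.5  1.7  9.3] [ 0.07  0.94 -0.48] 0.024913581225115226
93.0 [-5.6  1.5  9.9] [ 0.09  0.99 -0.75] 0.02457263073817957
91.0 [-2.   2.5  8.2] [ 0.21  0.58 -0.98] 0.024664616877193953
89.7 [-2.4  1.8  6.9] [ 0.21  0.71 -0.99] 0.024269278887851086
9.8667 [0.59140819 0.25421516 0.19895009]
turn_handle [324.3, 239.4] 0.63 [0.5921 0.2547 0.088 ]
tongue_pivot [323.8, 369.7] 0.61 [0.5914 0.1678 0.105 ]
table_axis [322.5, 368.6] 0.89 [0.5902 0.1257 0.044 ]
turn_handle [202.8, 203.5] 0.97 [0.5916 0.2582 0.088 ]
tongue_pivot [254.5, 257.7] 0.8 [0.4468 0.1238 0.105 ]
table_axis [256.0, 205.7] 0.83 [0.5888 0.1236 0.044 ]
latch_tab [284.1, 195.8] 0.64 [0.5984 0.0442 0.141 ]
socket [250.1, 198.7] 0.66 [0.5986 0.1331 0.105 ]
```

View pics/w1.png

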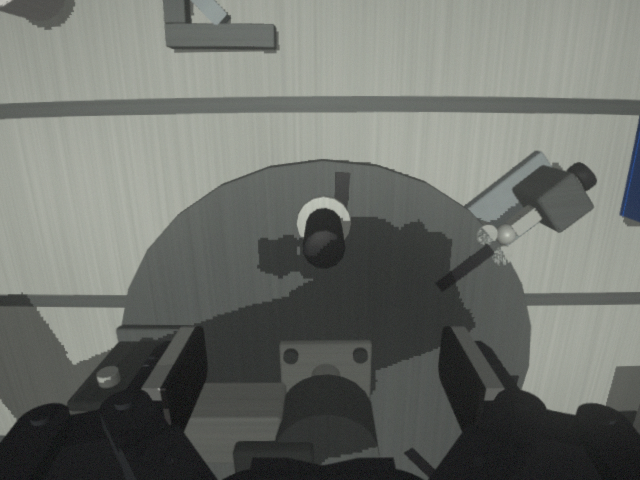

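```bash
python3 - <<'E'
from h import *
env.goto([.592,.040,.25],down(np.pi/2)); hand.gripper_to(.046)
s=env.observe(); print(s["time_s"],s["eef_pos"],s["q"].round(2),s["grip_width"])
im=eyes.snapshot("wrist");cv2.imwrite("pics/w2.png",im);W=cam("wrist",s)
for k,z in (("latch_tab",.141),("tongue_pivot",.105),("table_axis",.044),("hitch_ball",.105),("socket",.105)):
    for m in mark_of("wrist",k)[:2]: print(k,m["xy"],round(m["confidence"],2),atz(W,m["xy"],z).round(4))
m=silhouettes("wrist","latch_tab")
for d in m[:2]:
    v,u=np.nonzero(d["pixels"]); print(d["confidence"],d["xy"],u.min(),u.max(),v.min(),v.max())
def pose(th,pull,piv=np.array([.442,.124,.105])):
    Rt=R.from_rotvec([0,-th,0]); return piv+Rt.apply([.15,-.085-pull,.017]),(Rt*R.from_rotvec(down(np.pi/2))).as_rotvec()
for th in(0,.2,.43,.5):
    p,o=pose(th,.016); q=solver.solve_ik(p,o); print(th,p.round(3),None if q is None else np.round(q,2))
E
```

```text
12.5083 [0.59197639 0.04011646 0.24995295] [0.07 0.37 0.08 1.27 0.   0.07] 0.046195087439730186
latch_tab [327.7, 246.6] 0.69 [0.5939 0.0422 0.141 ]
table_axis [422.2, 209.3] 0.82 [0.5922 0.1251 0.044 ]
0.9 [329.1, 234.7] 313 351 207 273
0 [0.592 0.023 0.122] [ 0.04  0.44 -0.17  0.97  0.    0.04]
0.2 [0.586 0.023 0.151] [ 0.04  0.27 -0.36  0.73 -0.01  0.04]
0.43 [0.571 0.023 0.183] [ 0.05  0.09 -0.6   0.45 -0.02  0.05]
0.5 [0.565 0.023 0.192] [ 0.06  0.04 -0.67  0.36 -0.03  0.05]
```

View pics/w2.png

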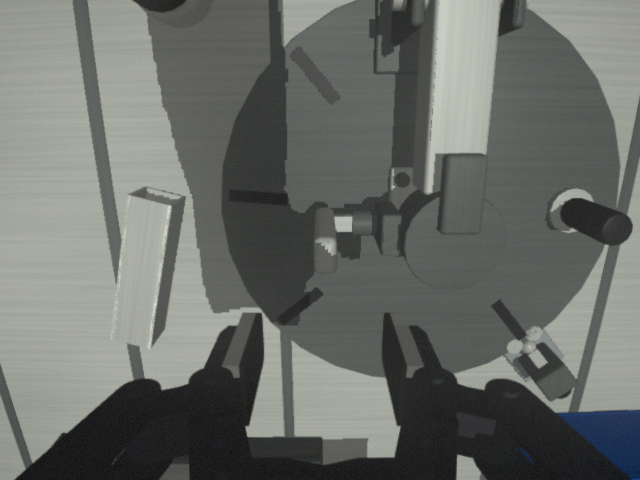

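```bash
python3 - <<'E'
from h import *
y0=.041; piv=np.array([.4425,.124,.105])
def pose(th,y,zo=.0165):
    Rt=R.from_rotvec([0,-th,0]); p=piv+Rt.apply([.15,0,zo]); p[1]=y; return p,(Rt*R.from_rotvec(down(np.pi/2))).as_rotvec()
def rep(t):
    s=env.observe(); print(t,round(s["time_s"],2),s["eef_pos"].round(4),s["wrist_force"].round(1),s["wrist_torque"].round(2),round(float(s["grip_width"]),4),round(float(s["grasp_force"]),1)); return s
p,o=pose(0,y0); hit=env.servo_line(p,o,speed=.12,force_limit=12); rep(("down",hit))
if hit: raise SystemExit
hand.gripper_to(0); s=rep("grip")
if not .010<s["grip_width"]<.019: raise SystemExit
env.servo_line(pose(0,y0-.0155)[0],speed=.03); env.pause(.3); rep("pull")
for th in (.1,.2,.3,.38,.45):
    p,o=pose(th,y0-.0155); env.servo_line(p,o,speed=.05); rep(th)
env.pause(.5); rep("hold")
im=eyes.snapshot("scene");cv2.imwrite("pics/s3.png",cv2.resize(im[150:390,200:520],None,fx=2.4,fy=2.4,interpolation=cv2.INTER_CUBIC))
E
```

```text
('down', False) 14.08 [0.5932 0.041  0.1223] [ 0.   1.  -0.5] [0.06 0.   0.01] 0.0459 0.0
grip 14.47 [0.5929 0.0415 0.1223] [-0.6  1.5  3.7] [0.24 0.18 0.16] 0.0134 58.7
pull 15.43 [0.593  0.0277 0.1223] [-1.   6.3  5.4] [1.25 0.19 0.08] 0.0135 59.1
0.1 15.88 [0.5902 0.0277 0.1362] [ 2.6  7.3 -3.1] [ 1.31 -0.12  0.  ] 0.0132 58.4
0.2 16.33 [0.5863 0.0277 0.1508] [ 2.5  7.5 -2.7] [ 1.28 -0.08  0.22] 0.0133 58.4
0.3 16.78 [0.5809 0.0277 0.165 ] [ 2.3  8.  -2.9] [1.33 0.03 0.31] 0.0135 58.3
0.38 17.18 [0.5756 0.0277 0.1759] [ 2.5  6.9 -3.4] [1.22 0.11 0.38] 0.0134 58.3
0.45 17.53 [0.5703 0.0276 0.1851] [ 3.1  7.4 -2. ] [1.2  0.12 0.5 ] 0.0137 58.4
hold 18.03 [0.5706 0.0276 0.1847] [ 2.   6.7 -2.1] [1.2  0.23 0.55] 0.0132 58.4
```

View pics/s3.png

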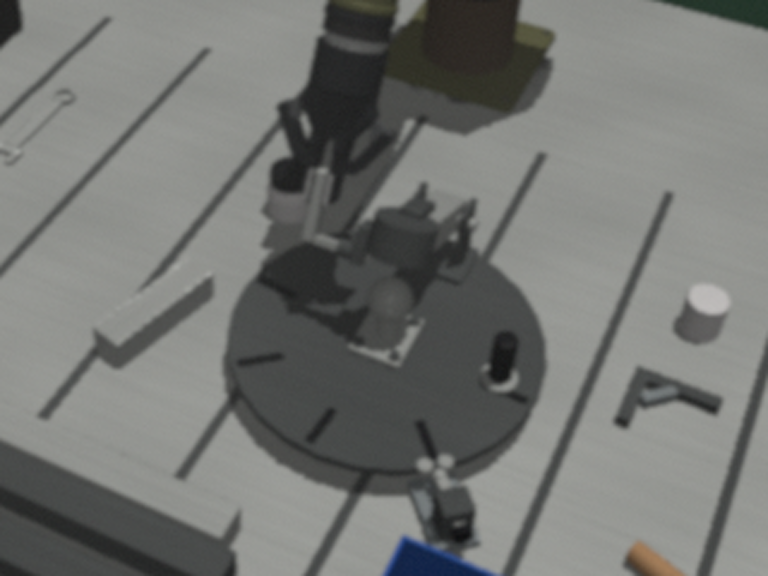

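The picture shows the socket (400,235) clear above the bare ball (390,300), the tab in the fingers (318,190), and the roller between the two lugs (435,463). The latch pull reached about 14 mm.

```bash
python3 -c "
from h import *
print(close_job())"
```

```text
the job is handed in; nothing more can be done
None
```

The index table is in its detent with the handle released, and I handed the job in with the gripper still holding the latch tab and the tongue raised about 0.45 rad, still and clear of the ball; the judge's result was not shown.

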